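# Pop a case from the counter dispenser and trap it

## Task

Use only the fingertips: with one finger press down the green key beside the lane that holds the red case, and with the other finger stop the red case as it shoots out, while its leading edge is still on that lane's yellow strip. Finish holding it like that, one finger keeping the key down and the other touching the now still case. Do not lift the case, and leave the blue case, its key and the things standing about the counter alone.

Things in the scene. Friction and masses are not known exactly. Their poses are not given: they have to be found in the camera images.
- deck: tilted steel deck of a two-lane case dispenser fixed on the counter. Origin: on its surface, midway between the lanes, on the gate line, 60 mm above the counter. x points downhill along the lanes (18 degrees below level), y across to the left lane, z square to the deck. Lane centre lines at y = +40 and -40 mm; lanes 44 mm wide between 12 mm high rails. Yellow strip in each lane: x = 4 to 60 mm
- dispenser: the dispenser's base; origin on the counter under the deck origin, z up. At the gate line a 5 mm high gate holds each case back; it sinks with the lane's key and lets go at about 6 mm of key travel. A spring pusher (2 N, 20 mm stroke) then shoots the case downhill, and it slides on along the slick deck unless stopped, off the end (deck x = 95 mm) into a black return tray
- key_left_top (a point): centre of the top of the left lane's green push key (32 mm along the lane, 30 mm across), 70 mm above the counter when up, pressed straight down. In the base frame at x = 30, y = 98 mm, so 58 mm sideways from the lane's centre line; the lane's deck beside it is 50 mm above the counter, the key's housing 55 mm
- key_right_top (a point): the same for the right lane's key: x = 30, y = -98 mm in the base frame, lane centre line 58 mm to its left
- key_left (a joint): travel of the left key in m: 0 up, 0.010 fully down; spring, about 1.6 N to start and 5 N at the bottom; it comes back up when let go
- key_right (a joint): travel of the right key in m, as for the left
- red_case_center (a point): centre of the red case: a closed rigid plastic box, 50 mm along the lane (x), 40 mm across, 22 mm high, about 90 g, with a white label on top. It starts behind the gate of either lane, leading face at deck x = 0 (centre at x = -25 mm). Axes as the deck
- blue_case_center (a point): centre of the blue case, of the same make, behind the gate of the other lane; must stay there
- fitting: brass pipe fitting, 32 mm wide, 40 mm high, standing on the counter; bystander; origin at its foot
- washer_jar: lidded jar, 52 mm wide, 75 mm high; bystander; origin at its foot
- screwdriver: screwdriver lying on the counter; bystander
- mug: blue mug, 76 mm wide, 90 mm high; bystander; origin at its foot
- stamp: hand stamp, 50 x 34 mm block with a black knob, 64 mm high; bystander; origin at its foot
- pipe_collar: grey pipe collar, 48 mm wide, 22 mm high; bystander; origin at its foot
Mind the look-alikes: they are no part of the job. Of the things shaped like the part that bears red_case_center, the red one is meant. Leave any turquoise look-alike of the part that bears blue_case_center alone.

How it is judged:
At the end, for the whole second after the job is handed in: the key of the red case's lane is held at least 6 mm down by a finger (over 0.5 N), the red case lies still on its lane with its leading face 4 to 61 mm past the gate line (on the yellow strip) and touches a finger (over 0.03 N), and the blue case is still behind its gate (((y of red_case_center in the frame of deck above 0 m and value of joint key_left above 0.006 m and contact force between the fingers and key_left above 0.5 N) or (y of red_case_center in the frame of deck below 0 m and value of joint key_right above 0.006 m and contact force between the fingers and key_right above 0.5 N)) and x of red_case_center in the frame of deck between -0.021 and 0.036 m and z of red_case_center in the frame of deck below 0.017 m and contact force between the fingers and red_case above 0.03 N and linear speed of red_case below 0.02 m/s and x of blue_case_center in the frame of deck below -0.02 m); the arm keeps its last pose, push and grip.
It fails at once if the red case slid past the yellow strip (leading face over 65 mm past the gate line) (x of red_case_center in the frame of deck above 0.04 m).
It fails at once if the red case was lifted off the deck (over 8 mm) (z of red_case_center in the frame of deck above 0.019 m).
It fails at once if the blue case was released, pushed or lifted (x of blue_case_center in the frame of deck above -0.018 m or distance of blue_case_center from where it was at the start of the episode above 0.008 m).
It fails at once if the key of the blue case's lane was pressed (over 4 mm) ((y of red_case_center in the frame of deck above 0 m and value of joint key_right above 0.004 m) or (y of red_case_center in the frame of deck below 0 m and value of joint key_left above 0.004 m)).
It fails at once if a bystander was moved (over 20 mm) (distance of any of fitting, washer_jar, screwdriver, mug, stamp, pipe_collar from where it was at the start of the episode above 0.02 m).
It also fails if it takes over 29 s, if anything falls off the work surface, if the arm or the gripper's body presses on something with over 40 N, if the wrist force passes 120 N, or if a joint passes its speed limit or range.

## Robot

A 6-joint arm with a two-finger parallel gripper is mounted at the origin on the work surface. World frame = base frame: x ahead of the robot, y to its left, z up, the work surface at z = 0. Lengths are in m, angles in rad, forces in N, time in s.
With the tool pointing down it reaches from about 0.35 to 0.925 m from the base axis. Payload 6.4 kg.
Tool frame: the origin (TCP) lies between the finger pads; the fingertips stand 25 mm ahead of it and the grasp point (between the pads) lies 6 mm ahead of it (ctrl.nose_length is the distance from the TCP to the fingertips, in m); z points along the fingers, x is the direction in which the jaws open and shut, and the axes are right-handed (so a half turn about z gives the same grasp; the last joint's range is limited). The gripper opens to 94 mm and grips with 3 to 60 N. Pads are 16 mm wide; open, the fingers measure 119 mm over their backs; the gripper's body (75 mm by 177 mm) begins 78 mm behind the grasp point.
Start: joints at [0.989, 0.245, 1.558, -0, 1.339, -0.174], TCP at [0.258, 0.597, 0.23] pointing down, gripper open.
Joint ranges: [-3.13, 3.13], [-1.02, 2.26], [0.13, 2.54], [-0.95, 4.09], [0.21, 2.88], [-2.74, 2.74]. Speed limits (rad/s): [2.57, 2.57, 3.14, 3.14, 3.14, 3.14].

## Interface

Orientations are given as a unit quaternion [w, x, y, z].
In Python, from rig import ctrl, vision, close_job gives the robot as it stands.
- The arm moves only by the tool move_arm, never from a script. Its argument "rows" is a list that holds one entry, the list of rows, each a list of 7 numbers: the shift along the tool's x, y, z in cm, then the turn, a rotation vector about the tool's x, y, z in rad, then the finger opening in cm, from 0 to 9.4. In form: [[[x, y, z, rx, ry, rz, grip], ...]]. A call has 1 to 5 rows; each row shifts and turns the commanded pose from where the row before left it, along the tool's axes as they then stand; what a row does not reach is not made up. A row lasts 1/8 s, in which the tool goes at most 62.5 mm and 10.7 degrees, less where a joint would pass 70% of its speed; a pose out of reach is approached as far as the arm can. A call with a gripper value outside its range is refused whole. The fingers move at their own pace and stop on an object; "grip_force" is the grip in N (left out, the last holds). Time passes only in rows, so rows that do not move let the fingers close. It gives the time, the measured TCP pose, the force and the opening at its end, in the units of the state.
- ctrl.read_state(): the state, without advancing time (a new reading comes with each control period).
- vision.grab_frame(name): name is "scene" or "top" or "wrist"; returns (picture, depth): 480x640x3 uint8, red, green, blue; 480x640 float32, m along the optical axis (not along the pixel's ray), 0 where there is no reading.
- vision.get_calibration(name): a dict with "fx", "fy", "cx", "cy" (pixels), "dist_coeffs" ([k1, k2, p1, p2, k3] as OpenCV has them; the pictures are not rectified), "rvec" (rotation vector, rad) and "tvec" (3), from world to camera coordinates, as OpenCV has them. Camera axes: x right, y down, z forward; pixel columns grow to the right and rows downward; lengths in m; the calibration is good to about 2 mm. A picture is of the moment at which its call begins: read the wrist's pose just before it. get_calibration takes no time and is no camera call; for the wrist camera it gives the pose at the moment of the call.
- close_job(): hands the job in, once; it reports no verdict.
The state is a dict: "clock": time; "q": joint angles; "joint_vel": joint speeds; "joint_efforts": joint torques, N m; "position": TCP position; "tool_rot": TCP orientation; "wrist_force": force on the tool from outside, world axes, zero at the start; "ft_torque": the same for the moment, N m; "grip_width": finger opening in m.
Only numpy, scipy, OpenCV 4.12 (cv2) and the standard library are available. Lean on these libraries where they do the work, as an engineer would, in place of code of your own. Each camera call takes 0.05 s, during which the arm holds its last target. There are 200 camera calls.

## Working session

There is one attempt and no reset: what is moved stays moved. The work goes in short steps, Python scripts to look and compute and a tool call to move; the robot and the scene stay as the last step left them, time stands still between calls to the robot, and variables do not carry over. Pictures are saved under pics/ and viewed, about 8 in all and at most 12, crops included, and the job is handed in when it is done.

Besides the shell and the picture viewer there is one more tool, called as name([rows], argument=value, ...), one row to a line, values as JSON. move_arm: Moves the arm, as the interface text tells. Its arguments: {"type":"object","properties":{"rows":{"type":"array","items":{"type":"array","items":{"type":"array","items":{"type":"number"}}}},"grip_force":{"type":"number"}},"required":["rows"]}

```bash
mkdir -p pics; ls; python3 - <<'E'
from rig import ctrl, vision
import cv2
for n in ["top","scene"]:
    im,d=vision.grab_frame(n)
    cv2.imwrite(f"pics/{n}0.png",im[:,:,::-1])
    import numpy as np; np.savez(f"{n}0.npz",im=im,d=d)
    c=vision.get_calibration(n); print(n,c)
print(ctrl.read_state(), ctrl.nose_length)
E
```

```text
pics
top {'fx': 592.6036933664384, 'fy': 592.6036933664384, 'cx': 325.964704744462, 'cy': 243.56398395385258, 'dist_coeffs': array([6.71257504e-05, 0.00000000e+00, 0.00000000e+00, 0.00000000e+00,
       0.00000000e+00]), 'rvec': array([ 2.10661204, -2.11996003,  0.21828751]), 'tvec': array([0.03163652, 0.53353897, 1.42662564])}
scene {'fx': 501.5814226883259, 'fy': 501.5814226883259, 'cx': 320.8806065354094, 'cy': 241.07038420173203, 'dist_coeffs': array([-0.04091156,  0.        ,  0.        ,  0.        ,  0.        ]), 'rvec': array([ 1.00504493,  2.35963643, -1.10109004]), 'tvec': array([ 0.34482398, -0.20970907,  1.43732115])}
{'clock': 0.1, 'q': array([ 9.88937606e-01,  2.45718570e-01,  1.55886660e+00,  8.90935683e-06,
        1.33870172e+00, -1.74121069e-01]), 'joint_vel': array([-0.00221937, -0.00094115, -0.00520212, -0.00083252, -0.00388225,
       -0.00121027]), 'joint_efforts': array([-5.89077208e-04, -4.16909480e+01, -3.15527344e+01,  6.86148531e-02,
        3.09027603e-02, -3.41383259e-05]), 'position': array([0.2574788 , 0.59629592, 0.22948565]), 'tool_rot': array([ 3.31672986e-04,  8.35623823e-01,  5.49301473e-01, -7.79495152e-04]), 'wrist_force': array([-0.08033224,  0.24874319, -0.27848399]), 'ft_torque': array([-0.02442744, -0.0829358 ,  0.02895202]), 'grip_width': 0.09394439388824999} 0.025
```

View pics/top0.png

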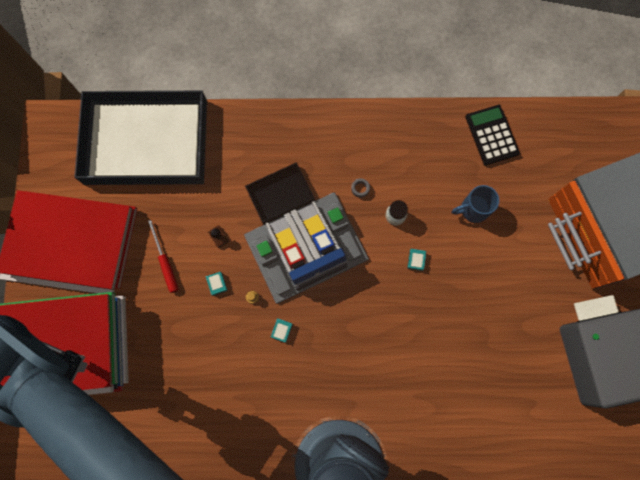

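View pics/scene0.png

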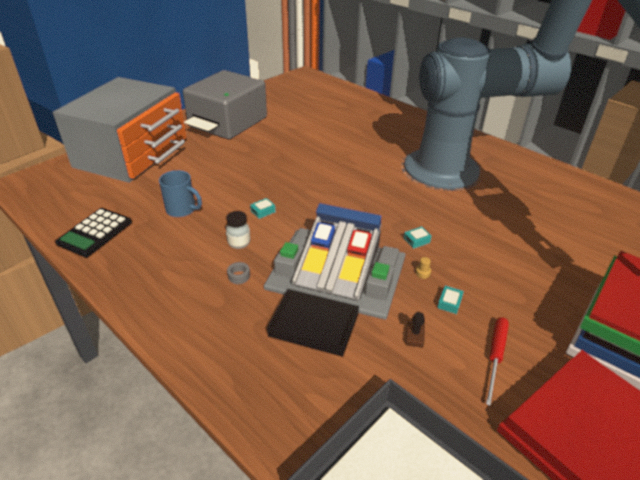

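The red case is in the left (image-left) lane: top view (294,256), its green key at (265,249). The blue case is at (322,240) and its key at (336,215). The turquoise boxes are look-alikes. Next I measure these.

```bash
cat > h.py <<'E'
import numpy as np, cv2
from scipy.spatial.transform import Rotation as R
def cast(c,uv,z):
    K=np.array([[c["fx"],0,c["cx"]],[0,c["fy"],c["cy"]],[0,0,1]])
    p=cv2.undistortPoints(np.array([[uv]],float),K,c["dist_coeffs"])[0,0]
    Rm=cv2.Rodrigues(c["rvec"])[0]; o=-Rm.T@c["tvec"]; d=Rm.T@np.r_[p,1]
    return o+d*(z-o[2])/d[2]
def blobs(m,a=20):
    n,_,s,ce=cv2.connectedComponentsWithStats(m.astype(np.uint8))
    return [(ce[i].round(2),s[i,4]) for i in range(1,n) if s[i,4]>=a]
E
python3 - <<'E'
from h import *
from rig import vision,ctrl
box={"top":(240,160,372,305),"scene":(262,200,410,355)}
for n in box:
    c=vision.get_calibration(n); im=np.load(f"{n}0.npz")["im"]
    x0,y0,x1,y1=box[n]; hsv=cv2.cvtColor(im,cv2.COLOR_RGB2HSV)
    M=np.zeros(im.shape[:2],bool); M[y0:y1,x0:x1]=1
    H,S,V=[hsv[...,i].astype(int) for i in range(3)]
    sets={"green":((H>45)&(H<75)&(S>120)&(V>50),.068),"yellow":((H>20)&(H<32)&(S>150)&(V>120),.0496),"red":(((H<6)|(H>174))&(S>170)&(V>90),.08),"blue":((H>108)&(H<125)&(S>150),.08)}
    for k,(m,z) in sets.items():
        for ce,a in blobs(m&M): print(n,k,ce,a,(cast(c,ce,z)*1000).round(1))
s=ctrl.read_state(); q=s["tool_rot"]; print(R.from_quat([*q[1:],q[0]]).as_matrix().round(3))
im=np.load("top0.npz")["im"]; cv2.imwrite("pics/topc.png",cv2.resize(im[160:310,235:375],None,fx=4,fy=4,interpolation=cv2.INTER_CUBIC)[:,:,::-1])
E
```

```text
top green [335.07 214.8 ] 135 [604.4   5.   68. ]
top green [264.09 248.15] 137 [520.4 181.4  68. ]
top yellow [313.57 224.54] 250 [584.2  59.3  49.6]
top yellow [285.04 237.94] 244 [550.  131.1  49.6]
top red [293.04 253.82] 95 [503.4 109.1  80. ]
top blue [319.13 240.07] 61 [537.4  45.1  80. ]
top blue [316.26 263.66] 291 [478.6  52.3  80. ]
scene green [288.52 249.69] 167 [608.6   7.2  68. ]
scene green [380.01 270.48] 176 [524.9 183.6  68. ]
scene yellow [314.84 259.97] 425 [578.4  54.6  49.6]
scene yellow [351.67 268.38] 427 [544.1 126.7  49.6]
scene red [359.03 246.34] 153 [508.5 114.   80. ]
scene blue [323.69 238.86] 80 [542.  45.  80.]
[[ 0.397  0.918 -0.001]
 [ 0.918 -0.397 -0.001]
 [-0.002 -0.    -1.   ]]
```

View pics/topc.png

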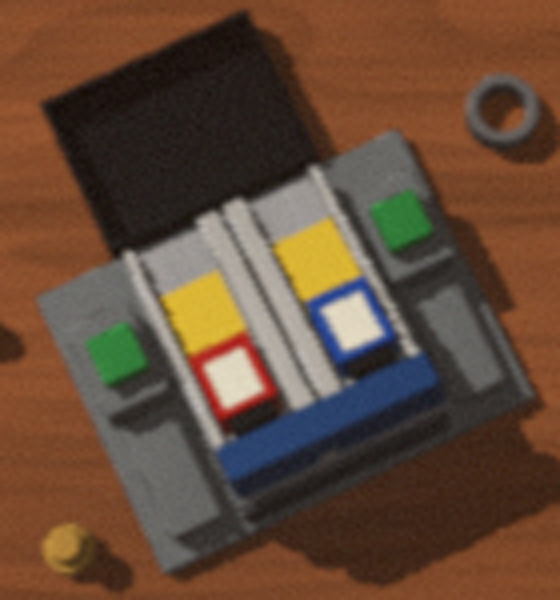

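```bash
cat >> h.py <<'E'
O=np.array([.536,.0806,0]); YAW=np.radians(25.5)
B=R.from_euler('z',YAW); D=B*R.from_euler('y',np.radians(18)); DO=O+[0,0,.06]
RT=D*R.from_matrix(np.array([[0,1,0],[1,0,0],[0,0,-1.]]).T)*R.from_euler('y',np.radians(5))
def feat(p,r):  # key corner (base frame), lane finger face bottom (deck frame), mm
    f=lambda v:p+r.apply(np.array(v)/1e3)
    k=B.inv().apply(f([22.75,8,25])-O)*1e3; kc=B.inv().apply(f([29,0,25])-O)*1e3
    l=[D.inv().apply(f([-29+a,b,25])-DO)*1e3 for a in(-6.25,6.25) for b in(-8,8)]
    return k.round(1),kc.round(1),np.round(l,1)
def target(stop,zc):  # lane face deck x, key corner z (mm)
    M=np.array([D.inv().apply(RT.apply([-.029,-.008,.025])),B.inv().apply(RT.apply([.02275,.008,.025]))])
    # solve p: deck x of lane face, y mid 69, key corner z
    ax=D.apply([1,0,0]); ay=B.apply([0,1,0]); az=np.array([0,0,1.])
    a=np.array([ax,ay,az]); b=[stop/1e3-M[0][0]+ax@DO, .069-B.inv().apply(RT.apply([0,0,.025]))[1]+ay@O, zc/1e3-M[1][2]]
    return np.linalg.solve(a,b)
def state(s):
    q=s["tool_rot"]; return s["position"],R.from_quat([*q[1:],q[0]])
def rows(s,pt,rt,n):
    p,r=state(s); w=(r.inv()*rt).as_rotvec()/n
    for i in range(n):
        ri=r*R.from_rotvec(w*i); print((ri.inv().apply(pt-p)/n*100).round(2),w.round(3))
E
python3 - <<'E'
from h import *
from rig import ctrl
s=ctrl.read_state()
for zc in(120,61.5):
    pt=target(14,zc); print(zc,pt.round(4),feat(pt,RT))
pt=target(14,120); rows(s,pt,RT,10)
E
```

```text
120 [0.5528 0.1627 0.1443] (array([ 51. ,  91.7, 120. ]), array([ 43.6,  97.9, 123. ]), array([[14. , 33.9, 67.8],
       [30. , 33.9, 67.8],
       [14. , 46.3, 68.9],
       [30. , 46.3, 68.9]]))
61.5 [0.5357 0.1545 0.0858] (array([32. , 91.7, 61.5]), array([24.6, 97.9, 64.5]), array([[14. , 33.9,  6.3],
       [30. , 33.9,  6.3],
       [14. , 46.3,  7.4],
       [30. , 46.3,  7.4]]))
[-2.81  4.43  0.86] [ 0.033 -0.005 -0.083]
[-3.16  4.21  0.73] [ 0.033 -0.005 -0.083]
[-3.5   3.95  0.61] [ 0.033 -0.005 -0.083]
[-3.81  3.67  0.5 ] [ 0.033 -0.005 -0.083]
[-4.1   3.35  0.41] [ 0.033 -0.005 -0.083]
[-4.37  3.01  0.32] [ 0.033 -0.005 -0.083]
[-4.6   2.65  0.25] [ 0.033 -0.005 -0.083]
[-4.8   2.27  0.2 ] [ 0.033 -0.005 -0.083]
[-4.98  1.86  0.15] [ 0.033 -0.005 -0.083]
[-5.11  1.45  0.12] [ 0.033 -0.005 -0.083]
```

move_arm([
  [[-2.8,4.4,0,0.033,-0.005,-0.083,4.55],[-3.2,4.2,0,0.033,-0.005,-0.083,4.55],[-3.5,4.0,0,0.033,-0.005,-0.083,4.55],[-3.8,3.7,0,0.033,-0.005,-0.083,4.55],[-4.1,3.3,0,0.033,-0.005,-0.083,4.55]],
])

```text
clock: 0.72
position: [0.4075, 0.378, 0.2183]
tool_rot: [-0.062, 0.701, 0.708, -0.056]
wrist_force: [0.5, 0.2, 0.3]
grip_width: 0.0477
```

```bash
python3 - <<'E'
from h import *
from rig import ctrl
s=ctrl.read_state(); print(s["clock"],s["position"],s["grip_width"])
pt=target(14,61.5)+[0,0,.06]; rows(s,pt,RT,6)
E
```

```text
0.725 [0.40752203 0.37796197 0.21832512] 0.04774671979998655
[-3.76  2.26  0.81] [ 0.028 -0.005 -0.069]
[-3.9   2.02  0.77] [ 0.028 -0.005 -0.069]
[-4.03  1.77  0.73] [ 0.028 -0.005 -0.069]
[-4.14  1.51  0.71] [ 0.028 -0.005 -0.069]
[-4.23  1.24  0.69] [ 0.028 -0.005 -0.069]
[-4.3   0.96  0.68] [ 0.028 -0.005 -0.069]
```

move_arm([
  [[-3.8,2.2,0.7,0.028,-0.005,-0.07,4.55],[-3.9,2.0,0.7,0.028,-0.005,-0.07,4.55],[-4.0,1.7,0.7,0.028,-0.005,-0.07,4.55],[-4.1,1.5,0.7,0.028,-0.005,-0.07,4.55],[-4.2,1.2,0.6,0.028,-0.005,-0.07,4.55]],
])

```text
clock: 1.35
position: [0.5124, 0.1923, 0.161]
tool_rot: [-0.111, 0.56, 0.814, -0.102]
wrist_force: [0.2, -0.2, 0.5]
grip_width: 0.0459
```

move_arm([
  [[0,0,0,0,0,0,4.55],[0,0,0,0,0,0,4.55]],
])

```text
clock: 1.6
position: [0.5118, 0.194, 0.1616]
tool_rot: [-0.11, 0.561, 0.814, -0.102]
wrist_force: [-0.7, 0.4, 0.2]
grip_width: 0.0455
```

```bash
python3 - <<'E'
from h import *
from rig import ctrl,vision
s=ctrl.read_state(); print(s["clock"],s["position"],s["grip_width"],s["wrist_force"])
pt=target(14,61.5)+[0,0,.06]; rows(s,pt,RT,2)
c=vision.get_calibration("wrist"); im,d=vision.grab_frame("wrist"); np.savez("w0.npz",im=im,d=d,**c)
cv2.imwrite("pics/w0.png",im[:,:,::-1])
E
```

```text
1.6 [0.511795   0.19397183 0.16160286] 0.04548583846191393 [-0.72105704  0.35078604  0.19967565]
[-2.31  0.6   0.49] [ 0.013 -0.001 -0.033]
[-2.33  0.53  0.48] [ 0.013 -0.001 -0.033]
```

View pics/w0.png

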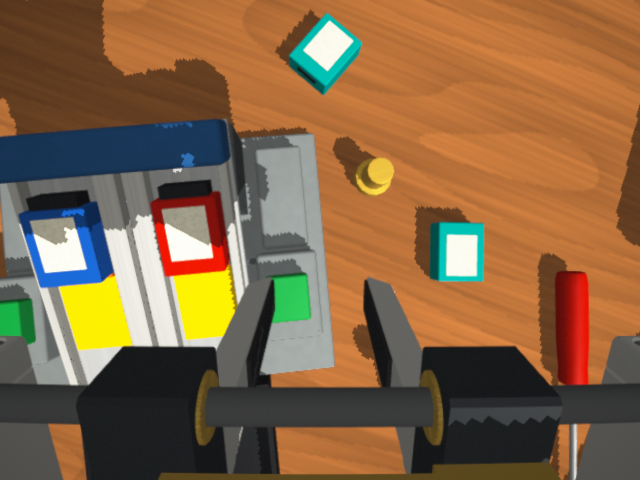

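The wrist view shows the red case at (190,235), its strip at (205,305), and the left key at (291,298), with its left edge partly behind a finger. I'll check the frame against these.

```bash
python3 - <<'E'
from h import *
z=np.load("w0.npz"); im=z["im"]; c={k:z[k] for k in("fx","fy","cx","cy","dist_coeffs","rvec","tvec")}
hsv=cv2.cvtColor(im,cv2.COLOR_RGB2HSV); H,S,V=[hsv[...,i].astype(int) for i in range(3)]
o=lambda p:(B.inv().apply(p-O)*1e3).round(1)
def quad(m,x0,y0,x1,y1):
    M=np.zeros(m.shape,np.uint8); M[y0:y1,x0:x1]=m[y0:y1,x0:x1]
    k=max(cv2.findContours(M,0,1)[0],key=cv2.contourArea)
    e=0.03*cv2.arcLength(k,True); return cv2.approxPolyDP(cv2.convexHull(k),e,True)[:,0]
for uv in quad((H>45)&(H<75)&(S>120),240,250,330,340): print("key",uv,o(cast(c,uv,.07)),z["d"][uv[1],uv[0]])
for uv in quad((H>20)&(H<35)&(S>150),160,250,250,360): print("yel",uv,o(cast(c,uv,.041 if uv[1]>320 else .058)))
for uv in quad(((H<8)|(H>172))&(S>120),130,170,245,290): print("red",uv,o(cast(c,uv,.097 if uv[1]<240 else .081)))
print("cam",-cv2.Rodrigues(c["rvec"])[0].T@c["tvec"])
E
```

```text
key [304 273] [ 14.7 111.1  70. ] 0.26470044
key [310 317] [ 45.4 112.4  70. ] 0.2625727
key [271 322] [46.  85.4 70. ] 0.18316293
key [271 276] [14.5 88.3 70. ] 0.26237145
yel [230 266] [ 5.6 59.2 58. ]
yel [236 307] [35.1 60.7 58. ]
yel [223 335] [57.8 46.2 41. ]
yel [186 338] [57.2 18.5 41. ]
yel [174 276] [ 8.9 19.3 58. ]
red [219 192] [-41.9  63.2  97. ]
red [225 268] [ 5.6 59.7 81. ]
red [166 276] [ 7.1 21.4 81. ]
red [150 203] [-38.9  21.1  97. ]
cam [0.48478968 0.1732083  0.33289879]
```

Frame confirmed to about 1 mm: key centre x=30, red front top edge x≈6.5, case y≈40. I move above the press point.

move_arm([
  [[-2.3,0.6,0.5,0.013,-0.001,-0.033,4.55],[-2.3,0.5,0.5,0.013,-0.001,-0.033,4.55],[0,0,0,0,0,0,4.55],[0,0,0,0,0,0,4.55]],
])

```text
clock: 2.15
position: [0.535, 0.1555, 0.1463]
tool_rot: [-0.12, 0.532, 0.831, -0.109]
wrist_force: [-0.1, 0.0, 0.1]
grip_width: 0.0455
```

```bash
python3 - <<'E'
from h import *
from rig import ctrl,vision
s=ctrl.read_state(); print(s["clock"],s["position"],s["grip_width"],s["wrist_force"],feat(*state(s)))
pt=target(14,61.5)+[0,0,.02]; rows(s,pt,RT,4)
print(RT.inv().apply([0,0,-1]).round(4))
E
```

```text
2.15 [0.53503595 0.15552616 0.14628882] 0.045508171518584196 [-0.14632516  0.03736348  0.06730552] (array([ 31.9,  92.9, 122. ]), array([ 24.5,  99.1, 125. ]), array([[-4.8, 35.1, 63.8],
       [11.2, 35.1, 63.8],
       [-4.8, 47.6, 64.9],
       [11.2, 47.6, 64.9]]))
[-0.11  0.32  0.96] [ 0. -0.  0.]
[-0.11  0.32  0.96] [ 0. -0.  0.]
[-0.11  0.32  0.96] [ 0. -0.  0.]
[-0.11  0.32  0.96] [ 0. -0.  0.]
[-0.0829  0.309   0.9474]
```

move_arm([
  [[-0.11,0.32,0.96,0,0,0,4.55],[-0.11,0.32,0.96,0,0,0,4.55],[-0.11,0.32,0.96,0,0,0,4.55],[-0.11,0.32,0.96,0,0,0,4.55],[0,0,0,0,0,0,4.55]],
])

```text
clock: 2.78
position: [0.5354, 0.1534, 0.1038]
tool_rot: [-0.121, 0.532, 0.831, -0.11]
wrist_force: [-0.3, 0.7, -0.5]
grip_width: 0.0454
```

```bash
python3 - <<'E'
from h import *
from rig import ctrl,vision
s=ctrl.read_state(); print(s["clock"],s["position"],s["grip_width"],s["wrist_force"],feat(*state(s)))
im,d=vision.grab_frame("scene"); cv2.imwrite("pics/s1.png",cv2.resize(im[170:350,240:440],None,fx=3,fy=3,interpolation=2)[:,:,::-1])
E
```

```text
2.775 [0.5353623  0.15342178 0.10381849] 0.045413340201321054 [-0.32211036  0.69053471 -0.48518781] (array([31.3, 90.9, 79.6]), array([23.8, 97.1, 82.6]), array([[ 7.7, 33.1, 23.2],
       [23.7, 33.1, 23.2],
       [ 7.7, 45.6, 24.3],
       [23.7, 45.5, 24.3]]))
```

View pics/s1.png

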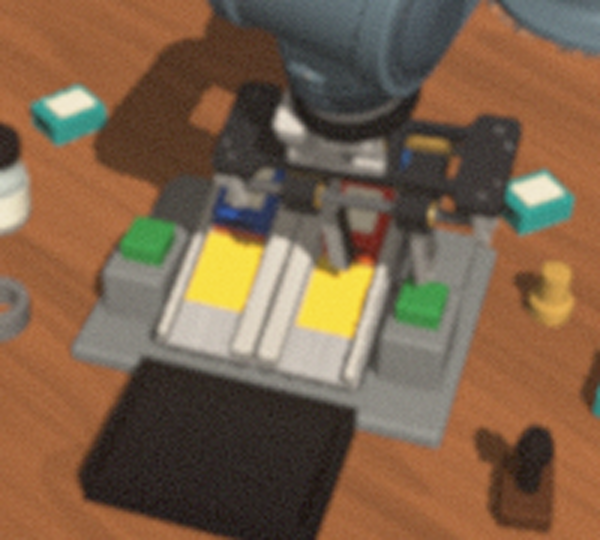

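The lane finger is over the upper yellow strip in front of the red case, and the other finger is over its key. I lower in small steps.

move_arm([
  [[-0.03,0.11,0.33,0,0,0,4.55],[-0.03,0.11,0.33,0,0,0,4.55],[0,0,0,0,0,0,4.55]],
])

```text
clock: 3.2
position: [0.536, 0.1535, 0.0978]
tool_rot: [-0.12, 0.532, 0.831, -0.109]
wrist_force: [-0.3, 0.2, -0.2]
grip_width: 0.0454
```

move_arm([
  [[-0.02,0.09,0.28,0,0,0,4.55],[-0.02,0.09,0.28,0,0,0,4.55],[0,0,0,0,0,0,4.55],[0,0,0,0,0,0,4.55]],
])

```text
clock: 3.7
position: [0.5362, 0.1536, 0.0923]
tool_rot: [-0.12, 0.533, 0.831, -0.109]
wrist_force: [-0.1, -0.1, 0.3]
grip_width: 0.0453
```

```bash
python3 - <<'E'
from h import *
from rig import ctrl,vision
s=ctrl.read_state(); print(s["clock"],s["position"],s["grip_width"],s["wrist_force"],feat(*state(s)))
E
```

```text
3.7 [0.53624447 0.1536354  0.09227313] 0.04527378607950329 [-0.13676148 -0.06990406  0.25673762] (array([32.2, 90.7, 68. ]), array([24.8, 96.9, 71. ]), array([[12.1, 32.9, 12.5],
       [28.1, 32.9, 12.5],
       [12.1, 45.3, 13.6],
       [28.1, 45.3, 13.6]]))
```

move_arm([
  [[-0.02,0.06,0.19,0,0,0,4.55],[0,0,0,0,0,0,4.55],[0,0,0,0,0,0,4.55]],
])

```text
clock: 4.08
position: [0.5362, 0.1536, 0.0903]
tool_rot: [-0.12, 0.533, 0.831, -0.109]
wrist_force: [0.7, -0.8, 1.6]
grip_width: 0.0455
```

move_arm([
  [[-0.02,0.06,0.19,0,0,0,4.55],[0,0,0,0,0,0,4.55],[0,0,0,0,0,0,4.55]],
])

```text
clock: 4.45
position: [0.5364, 0.1537, 0.0883]
tool_rot: [-0.12, 0.533, 0.831, -0.109]
wrist_force: [2.1, 0.8, 2.0]
grip_width: 0.0453
```

```bash
python3 - <<'E'
from h import *
from rig import ctrl,vision
s=ctrl.read_state(); print(s["wrist_force"],feat(*state(s)))
im,d=vision.grab_frame("scene"); a=cv2.resize(im[190:310,260:420],None,fx=3.5,fy=3.5,interpolation=2)
im,d=vision.grab_frame("wrist"); b=cv2.resize(im[120:440,100:420],(420,420))
cv2.imwrite("pics/s2.png",a[:,:,::-1]);cv2.imwrite("pics/w2.png",im[:,:,::-1])
for i in range(4):
    vision.grab_frame("top"); print(ctrl.read_state()["wrist_force"].round(2))
E
```

```text
[2.08813498 0.84571036 2.01258479] (array([32.4, 90.6, 64. ]), array([24.9, 96.8, 67. ]), array([[13.5, 32.8,  8.8],
       [29.5, 32.8,  8.8],
       [13.5, 45.3,  9.8],
       [29.5, 45.3,  9.9]]))
[2.53 0.98 2.04]
[2.34 0.75 2.42]
[1.34 1.42 3.1 ]
[1.6  1.52 2.16]
```

View pics/w2.png

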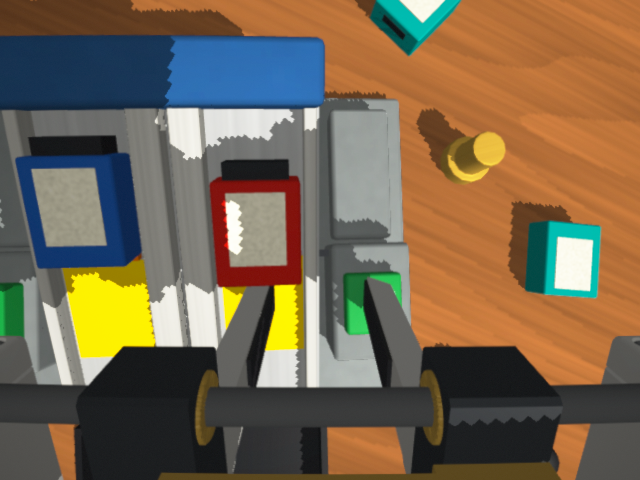

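The red case has slid forward onto the lane finger; the blue case is still back. I press a little deeper for margin on the key.

move_arm([
  [[-0.01,0.04,0.12,0,0,0,4.55],[-0.01,0.04,0.12,0,0,0,4.55],[0,0,0,0,0,0,4.55],[0,0,0,0,0,0,4.55]],
])

```text
clock: 5.25
position: [0.5363, 0.1536, 0.0857]
tool_rot: [-0.12, 0.533, 0.831, -0.109]
wrist_force: [2.2, 1.4, 4.4]
grip_width: 0.0456
```

```bash
python3 - <<'E'
from h import *
from rig import ctrl,vision
for i in range(6):
    c=vision.get_calibration("wrist"); im,d=vision.grab_frame("wrist"); s=ctrl.read_state(); print(s["wrist_force"].round(2),s["position"].round(4))
print(s["clock"],feat(*state(s)))
hsv=cv2.cvtColor(im,cv2.COLOR_RGB2HSV); H,S,V=[hsv[...,i].astype(int) for i in range(3)]
Rm=cv2.Rodrigues(c["rvec"])[0]
def pts(m,x0,y0,x1,y1):
    v,u=np.nonzero(m[y0:y1,x0:x1]); v+=y0;u+=x0; z=d[v,u]; k=z>0
    P=np.c_[(u-c["cx"])/c["fx"]*z,(v-c["cy"])/c["fy"]*z,z][k]
    return (P-c["tvec"])@Rm
P=D.inv().apply(pts(((H<8)|(H>172))&(S>120),200,140,320,310)-DO)*1e3
P=P[P[:,2]>18]; print("red deck x,y,z",np.percentile(P,[1,50,99],0).round(1))
P=D.inv().apply(pts((H>108)&(H<125)&(S>150),10,150,145,290)-DO)*1e3
P=P[P[:,2]>18]; print("blue",np.percentile(P,[1,50,99],0).round(1))
P=B.inv().apply(pts((H>45)&(H<75)&(S>120),335,250,410,350)-O)*1e3; print("key",np.percentile(P,[1,50,99],0).round(1))
cv2.imwrite("pics/w3.png",im[:,:,::-1])
E
```

```text
[3.2  1.41 3.55] [0.5363 0.1536 0.0858]
[2.23 1.67 4.28] [0.5363 0.1536 0.0857]
[2.97 0.25 4.16] [0.5363 0.1536 0.0857]
[2.43 1.69 4.57] [0.5363 0.1536 0.0858]
[2.56 0.89 4.59] [0.5363 0.1536 0.0857]
[2.87 1.01 4.16] [0.5363 0.1536 0.0858]
5.55 (array([32.3, 90.6, 61.5]), array([24.8, 96.8, 64.5]), array([[14.2, 32.8,  6.3],
       [30.2, 32.8,  6.3],
       [14.2, 45.3,  7.4],
       [30.2, 45.3,  7.4]]))
red deck x,y,z [[-36.5  20.7  18.7]
 [-11.5  39.8  22.6]
 [ 12.2  59.5  24.1]]
blue [[-48.7 -56.9  18.1]
 [-29.3 -31.3  21.8]
 [ -0.1 -18.2  24. ]]
key [[ 15.   82.9  59.1]
 [ 26.2  89.6  62.2]
 [ 45.9 112.1  79.8]]
```

View pics/w3.png

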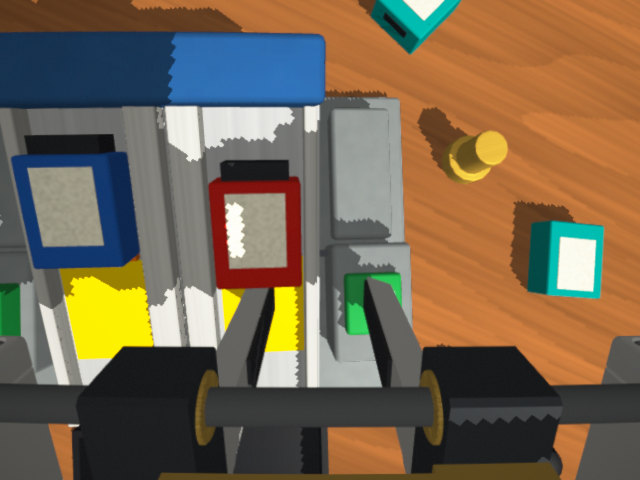

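The red case's face is about 13 mm past the gate, flat on the deck and pressed on the finger. The key top is at about 62 mm (8 mm down) with about 4.3 N upward on the wrist, and the blue case is at x≈0 behind its gate. Handing in.

```bash
python3 -c "
from rig import close_job
print(close_job())"
```

```text
the job is handed in; nothing more can be done
None
```

I pressed the left lane's key with one finger and stopped the red case with the other, then handed the job in at about 5.6 s on the clock. No verdict is reported.

Last checks, all from just before I handed in:
- **Red case:** its leading face was about 12–14 mm past the gate line, on the yellow strip. It lay flat (top about 22.6 mm above the deck) and pressed on the finger with about 2–3 N along the lane.
- **Key:** it was held about 8 mm down by the depth image, with about 4.3 N upward on the wrist.
- **Blue case:** its leading face was still at about 0 mm, behind its gate.
- **Bystanders:** I did not measure them, but the arm met no unexpected force on the way.

Two things disagreed slightly:
- The scene camera put the keys 2–5 mm off from the top camera. I used mainly the top view, and the wrist camera agreed with that frame to 1–2 mm.
- My computed fingertip height went about 2 mm below the key top (70 mm) before the wrist force showed contact.

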